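Line up bottles by size for weighing

ROBOT

A 6-joint arm with a two-finger parallel gripper is mounted at the origin on the work surface. World frame = base frame: x ahead of the robot, y to its left, z up, the work surface at z = 0. Lengths are in m, angles in rad, forces in N, time in s.
With the tool pointing down it reaches from about 0.375 to 0.9 m from the base axis. Payload 3.1 kg.
Tool frame: the origin (TCP) lies between the finger pads; the fingertips stand 25 mm ahead of it and the grasp point (between the pads) lies 6 mm ahead of it; y points along the fingers, x is the direction in which the jaws open and shut, and the axes are right-handed (so a half turn about y gives the same grasp; the last joint's range is limited). The gripper opens to 87 mm and grips with 3 to 60 N. Pads are 19 mm wide; open, the fingers measure 117 mm over their backs; the gripper's body (75 mm by 190 mm) begins 51 mm behind the grasp point.
Start: joints at [-1.498, 0.527, 1.433, -0, 1.181, -0.178], TCP at [0.155, -0.605, 0.248] pointing down, gripper open.
Joint ranges: [-3.08, 3.08], [-0.75, 2.2], [0.22, 2.44], [-1.43, 4.57], [0, 2.65], [-2.85, 2.85]. Speed limits (rad/s): [2.79, 2.79, 3.14, 3.14, 3.14, 3.14].

INTERFACE

Orientations are given as a unit quaternion [x, y, z, w].
In Python, from rig import robot gives the robot as it stands.
- The arm moves only by the tool carry_out, never from a script. Its argument "moves" is a list of rows, each a list of 7 numbers: the opening, from 0 (shut) to 1 (fully open), then the shift along the tool's x, y, z in cm, then the turn, a rotation vector about the tool's x, y, z in rad. In form: [[grip, x, y, z, rx, ry, rz], ...]. A call has 1 to 20 rows; each row is the pose to reach, as a shift and turn from the pose commanded when the call began, along the tool's axes at that moment; what a row does not reach only later rows make up. A row lasts 1/10 s, in which the tool goes at most 50 mm and 8.59 degrees, less where a joint would pass 70% of its speed; a pose out of reach is approached as far as the arm can. A call with a gripper value outside its range is refused whole. The fingers move at their own pace and stop on an object; "force" is the grip in N (left out, the last holds). Time passes only in rows, so rows that repeat a pose let the fingers close. It gives the time, the measured TCP pose, the force and the opening at its end, in the units of the state.
- robot.get_obs(): the state, without advancing time (a new reading comes with each control period).
- robot.camera(name): name is "side" or "top"; returns the picture (480x640x3 uint8, red, green, blue); there is no depth.
- robot.camera_params(name): a dict with "fx", "fy", "cx", "cy" (pixels), "extrinsics" (4x4, takes a point from camera to world coordinates). Camera axes: x right, y down, z forward; pixel columns grow to the right and rows downward; lengths in m; the calibration is good to about 2 mm. A picture is of the moment at which its call begins. camera_params takes no time and is no camera call.
- robot.hand_in(): hands the job in, once; it reports no verdict.
The state is a dict: "time": time; "q": joint angles; "joint_velocities": joint speeds; "joint_torque": joint torques, N m; "position": TCP position; "tool_rot": TCP orientation; "ft_force": force on the tool from outside, world axes, zero at the start; "moment": the same for the moment, N m; "grip_width": finger opening in m.
Only numpy, scipy, OpenCV 4.12 (cv2) and the standard library are available. Lean on these libraries where they do the work, as an engineer would, in place of code of your own. Each camera call takes 0.05 s, during which the arm holds its last target.

TASK

The four empty amber bottles are to be weighed one after another, smallest first: line them up in order of size on the tray, one standing upright in the middle of each round pad, with the smallest on the pad nearest the balance and the largest at the far end. They are glass, so set them down gently without dropping or tipping any, and do not bump the balance or push the tube rack about.

Things in the scene. Friction and masses are not known exactly. Their poses are not given: they have to be found in the camera images.
- bottle_25: The smallest of four round amber glass laboratory bottles with ribbed green screw caps, loose, standing upright on the bench: body 36 mm in diameter, 77 mm tall over the cap; the cap is 32 mm in diameter and takes up the top 20 mm, a good place to grip from above. About 65 g, give or take a third. Origin: centre of the underside; z up along the bottle's axis (round, so its yaw is of no matter).
- bottle_50: The second smallest of four round amber glass laboratory bottles with ribbed green screw caps, loose, standing upright on the bench: body 46 mm in diameter, 92 mm tall over the cap; the cap is 40 mm in diameter and takes up the top 24 mm, a good place to grip from above. About 95 g, give or take a third. Origin: centre of the underside; z up along the bottle's axis (round, so its yaw is of no matter).
- bottle_100: The second largest of four round amber glass laboratory bottles with ribbed green screw caps, loose, standing upright on the bench: body 56 mm in diameter, 106 mm tall over the cap; the cap is 54 mm in diameter and takes up the top 27 mm, a good place to grip from above. About 140 g, give or take a third. Origin: centre of the underside; z up along the bottle's axis (round, so its yaw is of no matter).
- bottle_250: The largest of four round amber glass laboratory bottles with ribbed green screw caps, loose, standing upright on the bench: body 70 mm in diameter, 143 mm tall over the cap; the cap is 54 mm in diameter and takes up the top 27 mm, a good place to grip from above. About 250 g, give or take a third. Origin: centre of the underside; z up along the bottle's axis (round, so its yaw is of no matter).
- pad_a: The first, counted from the robot's right (-y) to its left, of four like round black rubber pads with a thin grey ring line, fixed in a row about 100 mm apart in a shallow stainless tray. 88 mm in diameter, 3 mm thick. Origin: centre of its underside, 3 mm above the bench, so a bottle stands on it with its underside 6 mm above the bench. Its y axis runs along the tray (420 x 110 mm, rim only 10 mm above the bench), its x axis across it.
- pad_b: The second, counted from the robot's right (-y) to its left, of four like round black rubber pads with a thin grey ring line, fixed in a row about 100 mm apart in a shallow stainless tray. 88 mm in diameter, 3 mm thick. Origin: centre of its underside, 3 mm above the bench, so a bottle stands on it with its underside 6 mm above the bench. Its y axis runs along the tray (420 x 110 mm, rim only 10 mm above the bench), its x axis across it.
- pad_c: The third, counted from the robot's right (-y) to its left, of four like round black rubber pads with a thin grey ring line, fixed in a row about 100 mm apart in a shallow stainless tray. 88 mm in diameter, 3 mm thick. Origin: centre of its underside, 3 mm above the bench, so a bottle stands on it with its underside 6 mm above the bench. Its y axis runs along the tray (420 x 110 mm, rim only 10 mm above the bench), its x axis across it.
- pad_d: The fourth, counted from the robot's right (-y) to its left, of four like round black rubber pads with a thin grey ring line, fixed in a row about 100 mm apart in a shallow stainless tray. 88 mm in diameter, 3 mm thick. Origin: centre of its underside, 3 mm above the bench, so a bottle stands on it with its underside 6 mm above the bench. Its y axis runs along the tray (420 x 110 mm, rim only 10 mm above the bench), its x axis across it.
- balance: Compact white laboratory balance with a round steel pan and a small display, 235 mm (x) by 170 mm (y), 70 mm high, fixed; it stands beyond one end of the tray, either end, while a white polystyrene cool box with lid (206 x 171 mm, 123 mm high, fixed) stands beyond the other. Origin: centre of its underside; its display side faces -x, the robot.
- tube_rack: Bystander: low blue rack of micro-tubes with small coloured caps, 66 mm (x) by 190 mm (y), 41 mm high over the caps, loose, 300 g, on the bench beyond the tray as seen from the robot, close to a small grey timer 62 mm square and 21 mm high (fixed). Origin: centre of the underside.
Mind the look-alikes: they are no part of the job. Leave any black or purple look-alike of the bottle_250 alone.

How it is judged:
At the end, for the whole second after the job is handed in: Counted from the pad nearest the balance, the pads carry the smallest, second smallest, second largest and largest bottle; each bottle's axis is within 12 mm of its pad's centre and within 0.08 rad of upright, standing on the pad, at rest and released (((world y of balance below 0 m and horizontal distance between bottle_25 and pad_a below 0.012 m and horizontal distance between bottle_50 and pad_b below 0.012 m and horizontal distance between bottle_100 and pad_c below 0.012 m and horizontal distance between bottle_250 and pad_d below 0.012 m) or (world y of balance above 0 m and horizontal distance between bottle_25 and pad_d below 0.012 m and horizontal distance between bottle_50 and pad_c below 0.012 m and horizontal distance between bottle_100 and pad_b below 0.012 m and horizontal distance between bottle_250 and pad_a below 0.012 m)) and angle between each of bottle_25, bottle_50, bottle_100, bottle_250's own z axis and vertical below 0.08 rad and height (world z) of each of bottle_25, bottle_50, bottle_100, bottle_250 below 0.012 m and linear speed of each of bottle_25, bottle_50, bottle_100, bottle_250 below 0.02 m/s and contact force between each of bottle_25, bottle_50, bottle_100, bottle_250 and the fingers below 0.1 N); the robot touches nothing.
It fails at once if a bottle is tipped over (more than 0.7 rad from upright) or dropped (moving faster than 0.6 m/s with no finger on it, a fall of about 2 cm) (angle between any of bottle_25, bottle_50, bottle_100, bottle_250's own z axis and vertical above 0.7 rad or (linear speed of bottle_25 above 0.6 m/s and contact force between bottle_25 and the fingers below 0.05 N) or (linear speed of bottle_50 above 0.6 m/s and contact force between bottle_50 and the fingers below 0.05 N) or (linear speed of bottle_100 above 0.6 m/s and contact force between bottle_100 and the fingers below 0.05 N) or (linear speed of bottle_250 above 0.6 m/s and contact force between bottle_250 and the fingers below 0.05 N)).
It fails at once if the balance is bumped or leant on (more than 10 N) (contact force between balance and anything else above 10 N).
It fails at once if the tube rack is pushed more than 30 mm (distance of tube_rack from where it was at the start of the episode above 0.03 m).
It also fails if it takes over 112 s, if anything falls off the work surface, if the arm or the gripper's body presses on something with over 40 N, if the wrist force passes 120 N, or if a joint passes its speed limit or range.

## Working session

There is one attempt and no reset: what is moved stays moved. The work goes in short steps, Python scripts to look and compute and a tool call to move; the robot and the scene stay as the last step left them, time stands still between calls to the robot, and variables do not carry over. Pictures are saved under pics/ and viewed, and the job is handed in when it is done.

Besides the shell and the picture viewer there is one more tool, called after ">>>" as a command line: name --pt "numbers of a row" for each row, then --argument value for the rest. carry_out: Moves the arm, as the interface text tells. Its arguments: {"type":"object","properties":{"moves":{"type":"array"},"force":{"type":"number"}},"required":["moves"]}

```bash
ls; mkdir -p pics
python3 - <<'E'
from rig import robot
import cv2
for n in("top","side"):
    cv2.imwrite(f"pics/{n}0.png",robot.camera(n)[:,:,::-1])
    p=robot.camera_params(n);print(n,p)
o=robot.get_obs();print({k:o[k] for k in("time","position","tool_rot","ft_force","grip_width")})
E
```

```text
pics
top {'fx': 583.3870212220829, 'fy': 583.3870212220829, 'cx': 321.23249375412433, 'cy': 237.1901921617357, 'extrinsics': array([[ 0.02866707, -0.99744105,  0.06549463,  0.50653535],
       [-0.99939449, -0.02989246, -0.01780689,  0.01100675],
       [ 0.01971912, -0.0649445 , -0.99769403,  1.21985127],
       [ 0.        ,  0.        ,  0.        ,  1.        ]])}
side {'fx': 446.30027477098645, 'fy': 446.30027477098645, 'cx': 329.96350335322444, 'cy': 240.1866719606262, 'extrinsics': array([[-0.86341363, -0.30975638,  0.39820584,  0.21695171],
       [-0.50400779,  0.5643552 , -0.65381905,  0.5885952 ],
       [-0.02220491, -0.76521513, -0.6433916 ,  0.6009085 ],
       [ 0.        ,  0.        ,  0.        ,  1.        ]])}
{'time': 0.1, 'position': array([ 0.15509839, -0.60484323,  0.24669957]), 'tool_rot': array([-0.55811461,  0.43398387, -0.43308644,  0.55910841]), 'ft_force': array([-0.63318836, -1.02714416, -0.12270943]), 'grip_width': 0.08720792280941446}
```

View pics/top0.png

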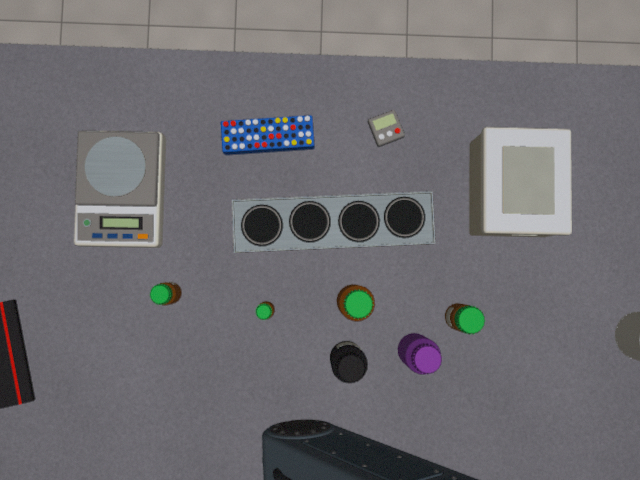

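View pics/side0.png

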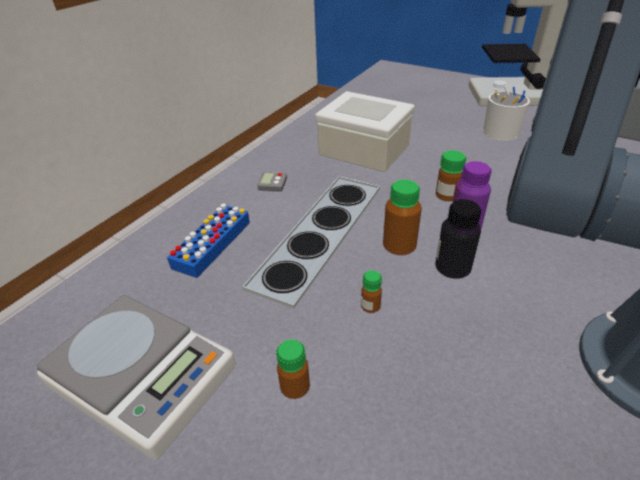

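```bash
cat > h.py <<'E'
import numpy as np,cv2
from rig import robot
from scipy.spatial.transform import Rotation as R
P={n:robot.camera_params(n) for n in("top","side")}
def plane(n,u,v,z):
    p=P[n];E=np.array(p["extrinsics"]);d=E[:3,:3]@[(u-p["cx"])/p["fx"],(v-p["cy"])/p["fy"],1]
    t=(z-E[2,3])/d[2];return E[:3,3]+t*d
def proj(n,X):
    p=P[n];E=np.array(p["extrinsics"]);c=E[:3,:3].T@(np.array(X)-E[:3,3]);return p["fx"]*c[0]/c[2]+p["cx"],p["fy"]*c[1]/c[2]+p["cy"]
E
python3 - <<'E'
from h import *
t=cv2.imread("pics/top0.png");h=cv2.cvtColor(t,cv2.COLOR_BGR2HSV)
b=t[270:390,140:500]
cv2.imwrite("pics/crop0.png",cv2.resize(b,None,fx=2.2,fy=2.2,interpolation=cv2.INTER_CUBIC))
m=cv2.inRange(h,(50,120,60),(80,255,255))
c,_=cv2.findContours(m,0,2)
H={0:.106}
for k in c:
    if cv2.contourArea(k)<60: continue
    bb=cv2.boundingRect(k);(u,v),r=cv2.minEnclosingCircle(k)
    vals=h[:,:,2][m>0]
    print("cap",bb,u,v,r,[ (z,plane("top",u,v,z)[:2].round(4),round(2*r*(1.22-z)/583.4,4)) for z in(.077,.092,.106,.143)])
# pads
m=cv2.inRange(h,(0,0,0),(180,255,60))[180:260,230:440]
c,_=cv2.findContours(m,0,2)
for k in c:
    if cv2.contourArea(k)<400: continue
    k=k+np.array([[230,180]])
    (u,v),a,_=cv2.fitEllipse(k);print("pad",u,v,a,plane("top",u,v,.006).round(4))
E
```

```text
cap (455, 306, 30, 28) 469.2049255371094 319.4262390136719 14.878640174865723 [(0.077, array([ 0.4292, -0.3033]), 0.0583), (0.092, array([ 0.4302, -0.2992]), 0.0575), (0.106, array([ 0.4311, -0.2953]), 0.0568), (0.143, array([ 0.4336, -0.2851]), 0.0549)]
cap (256, 304, 16, 16) 263.3125 311.0625 7.967318058013916 [(0.077, array([0.4344, 0.099 ]), 0.0312), (0.092, array([0.4353, 0.0979]), 0.0308), (0.106, array([0.4362, 0.0968]), 0.0304), (0.143, array([0.4385, 0.0939]), 0.0294)]
cap (344, 290, 29, 28) 357.70928955078125 304.1434020996094 14.780019760131836 [(0.077, array([ 0.4528, -0.0843]), 0.0579), (0.092, array([ 0.4535, -0.0831]), 0.0572), (0.106, array([ 0.4542, -0.0819]), 0.0564), (0.143, array([ 0.4559, -0.0788]), 0.0546)]
cap (150, 284, 22, 21) 160.61476135253906 293.4016418457031 10.928244590759277 [(0.077, array([0.4629, 0.2991]), 0.0428), (0.092, array([0.4635, 0.2953]), 0.0423), (0.106, array([0.464 , 0.2918]), 0.0417), (0.143, array([0.4655, 0.2825]), 0.0403)]
pad 261.2945861816406 224.6768341064453 (33.35984802246094, 33.87199020385742) [0.6086 0.115  0.006 ]
pad 358.5462341308594 220.7843780517578 (33.398582458496094, 33.63277816772461) [ 0.6229 -0.0877  0.006 ]
pad 309.322265625 221.06082153320312 (33.450252532958984, 33.81227493286133) [0.6192 0.0152 0.006 ]
pad 404.1752624511719 216.70242309570312 (33.2430419921875, 33.66305160522461) [ 0.6344 -0.1832  0.006 ]
```

View pics/crop0.png

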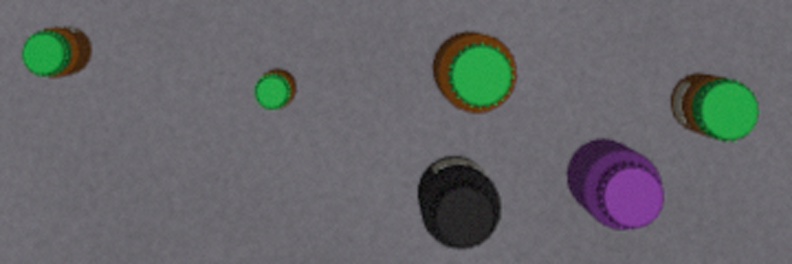

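```bash
cat >> h.py <<'E'
from scipy.optimize import least_squares
def caps(n,img):
    h=cv2.cvtColor(img,cv2.COLOR_BGR2HSV);m=cv2.inRange(h,(50,120,60),(80,255,255))
    thr=cv2.inRange(h,(50,120,135),(80,255,255));thr=cv2.morphologyEx(thr,cv2.MORPH_OPEN,np.ones((3,3)))
    out=[]
    for k in cv2.findContours(thr,0,cv2.CHAIN_APPROX_NONE)[0]:
        if cv2.contourArea(k)<40: continue
        (u,v),a,an=cv2.fitEllipse(k);out.append((u,v,max(a),min(a)))
    return out
def pads(n,img):
    h=cv2.cvtColor(img,cv2.COLOR_BGR2HSV);m=cv2.inRange(h,(0,0,0),(180,255,60))
    out=[]
    for k in cv2.findContours(m,0,cv2.CHAIN_APPROX_NONE)[0]:
        if len(k)<20: continue
        (u,v),a,an=cv2.fitEllipse(k);X=plane(n,u,v,.006)
        if .57<X[0]<.68 and -.25<X[1]<.2: out.append((u,v,max(a),min(a),X.round(4)))
    return out
E
python3 - <<'E'
from h import *
for n in("top","side"):
    i=cv2.imread(f"pics/{n}0.png")
    for c in caps(n,i): print(n,np.round(c,1),[plane(n,*c[:2],z)[:2].round(4) for z in(.077,.092,.106,.143)])
    for c in pads(n,i): print(n,"pad",c)
E
```

```text
top [471.3 320.   24.5  23.7] [array([ 0.4282, -0.3074]), array([ 0.4292, -0.3032]), array([ 0.4302, -0.2993]), array([ 0.4327, -0.289 ])]
top [263.1 311.7  12.5  12.1] [array([0.4331, 0.0994]), array([0.4341, 0.0982]), array([0.435 , 0.0972]), array([0.4374, 0.0943])]
top [358.5 304.   25.2  24.7] [array([ 0.4532, -0.0858]), array([ 0.4539, -0.0846]), array([ 0.4545, -0.0834]), array([ 0.4563, -0.0802])]
top [159.1 294.   16.7  16.5] [array([0.4617, 0.302 ]), array([0.4623, 0.2982]), array([0.4629, 0.2946]), array([0.4643, 0.2852])]
top pad (300.7679443359375, 229.681884765625, 25.952987670898438, 15.81991958618164, array([0.6006, 0.0325, 0.006 ]))
top pad (263.03668212890625, 216.20083618164062, 56.772708892822266, 42.014495849609375, array([0.6264, 0.112 , 0.006 ]))
top pad (350.5954895019531, 228.25277709960938, 28.167810440063477, 17.988962173461914, array([ 0.6068, -0.0715,  0.006 ]))
top pad (341.70635986328125, 238.485107421875, 33.418357849121094, 32.72264862060547, array([ 0.5848, -0.0534,  0.006 ]))
top pad (261.3226013183594, 224.64414978027344, 33.746070861816406, 33.302
[... 1354 characters left out ...]
4826, -0.1508]), array([ 0.4753, -0.1304]), array([ 0.456 , -0.0767])]
side [454.  155.8  20.9  10. ] [array([ 0.4421, -0.346 ]), array([ 0.4356, -0.3192]), array([ 0.4296, -0.2943]), array([ 0.4137, -0.2283])]
side pad (284.1591491699219, 275.51239013671875, 36.53303146362305, 24.983354568481445, array([0.6089, 0.116 , 0.006 ]))
side pad (307.54229736328125, 243.7589874267578, 33.50364303588867, 21.19849395751953, array([0.6198, 0.0161, 0.006 ]))
side pad (331.1833801269531, 216.74578857421875, 30.966205596923828, 18.08035659790039, array([ 0.6234, -0.0868,  0.006 ]))
side pad (347.1258239746094, 193.91326904296875, 28.472150802612305, 15.705099105834961, array([ 0.6352, -0.182 ,  0.006 ]))
```

```bash
cat >> h.py <<'E'
def go(x,y,z,q=None):
    o=robot.get_obs();T=R.from_quat(o["tool_rot"]);G=R.from_matrix(np.array([[1,0,0],[0,0,1],[0,-1,0]]))
    s=T.inv().apply(np.array([x,y,z])-o["position"])*100
    print("t",round(o["time"],2),"pos",o["position"].round(4),"shift cm",s.round(2),"turn",(T.inv()*G).as_rotvec().round(4),"w",round(o["grip_width"],4),"F",np.round(o["ft_force"],1))
E
python3 - <<'E'
from h import *
go(.456,-.08,.25)
for n,u,v in(("purple",427,360),("black",350,369)): print(n,plane("top",u,v,.143))
E
```

```text
t 0.1 pos [ 0.1551 -0.6048  0.2467] shift cm [-43.37  -0.24  42.17] turn [-0.0015 -1.32   -0.0014] w 0.0872 F [-0.6 -1.  -0.1]
purple [ 0.35770976 -0.20834992  0.143     ]
black [ 0.33782804 -0.0676143   0.143     ]
```

For bottle_250 the candidates in the top view are the amber bottle with a green cap at (358,304), black at (349,362) and purple at (421,355). I choose the amber one: in the crop its cap size and height match across both views. The amber bottle at (471,320) has the same cap, but it measures 106 mm tall, so it is bottle_100. The balance is at +y, so 25→d, 50→c, 100→b, 250→a.

>>> carry_out --pt "1 -4.3 0 4.2 0 -0.13 0" --pt "1 -8.6 0 8.4 0 -0.26 0" --pt "1 -12.9 0 12.6 0 -0.39 0" --pt "1 -17.2 0 16.8 0 -0.52 0" --pt "1 -21.5 0 21 0 -0.65 0" --pt "1 -25.8 0 25.2 0 -0.78 0" --pt "1 -30.1 0 29.4 0 -0.91 0" --pt "1 -34.4 0 33.6 0 -1.04 0" --pt "1 -38.7 0 37.8 0 -1.17 0" --pt "1 -43.4 -0.2 42.2 0 -1.32 0" --pt "1 -43.4 -0.2 42.2 0 -1.32 0" --pt "1 -43.4 -0.2 42.2 0 -1.32 0" --pt "1 -43.4 -0.2 42.2 0 -1.32 0" --pt "1 -43.4 -0.2 42.2 0 -1.32 0" --pt "1 -43.4 -0.2 42.2 0 -1.32 0" --pt "1 -43.4 -0.2 42.2 0 -1.32 0" --force 15

```text
time: 1.7
position: [0.4556, -0.0817, 0.2494]
tool_rot: [0.707, -0.001, 0.001, -0.707]
ft_force: [0.1, 0.6, -0.0]
grip_width: 0.087
```

Run:
```python
from h import *
go(.4563,-.0798,.143)
```

```text
t 1.7 pos [ 0.4556 -0.0817  0.2494] shift cm [ 0.08 10.64  0.19] turn [ 0.0001 -0.0024 -0.0007] w 0.087 F [ 0.1  0.6 -0. ]
```

>>> carry_out --pt "1 0.1 1.5 0.2 0 0 0" --pt "1 0.1 3 0.2 0 0 0" --pt "1 0.1 4.5 0.2 0 0 0" --pt "1 0.1 6 0.2 0 0 0" --pt "1 0.1 7.5 0.2 0 0 0" --pt "1 0.1 9 0.2 0 0 0" --pt "1 0.1 10 0.2 0 0 0" --pt "1 0.1 10.6 0.2 0 0 0" --pt "1 0.1 10.6 0.2 0 0 0" --pt "1 0.1 10.6 0.2 0 0 0"

```text
time: 2.7
position: [0.4574, -0.0787, 0.1438]
tool_rot: [0.707, -0.0, 0.0, -0.707]
ft_force: [-0.0, 0.2, 0.5]
grip_width: 0.0869
```

Run:
```python
from h import *
go(.4563,-.0798,.143)
cv2.imwrite("pics/s1.png",robot.camera("side")[:,:,::-1])
```

```text
t 2.7 pos [ 0.4574 -0.0787  0.1438] shift cm [-0.11  0.08 -0.11] turn [ 0.0003 -0.0007  0.0006] w 0.0869 F [-0.   0.2  0.5]
```

View pics/s1.png

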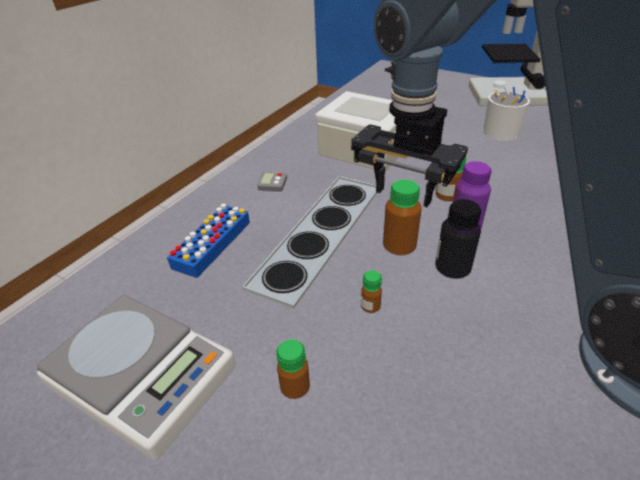

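Run:
```python
from h import *
o=robot.get_obs()
print(o["tool_rot"],o["q"])
for X in((.506,-.0787,.119),(.408,-.0787,.119),(.4574,-.0787,.195)): print(proj("side",X),proj("top",X))
cv2.imwrite("pics/t1.png",robot.camera("top")[:,:,::-1])
```

```text
[ 7.07260107e-01  2.37844859e-04  4.68137475e-04 -7.06953227e-01] [-4.11587235e-01  4.88893515e-01  1.92769953e+00  2.26804545e-06
  7.23910954e-01 -4.11263251e-01]
(np.float64(380.4529336674133), np.float64(189.74495042558482)) (np.float64(357.2629978531073), np.float64(276.81715652629595))
(np.float64(428.76604160226975), np.float64(203.82469322065845)) (np.float64(355.9756209455693), np.float64(329.20146962035903))
(np.float64(407.4580708529929), np.float64(161.1527927380502)) (np.float64(360.1117508110353), np.float64(304.7653767696013))
```

View pics/t1.png

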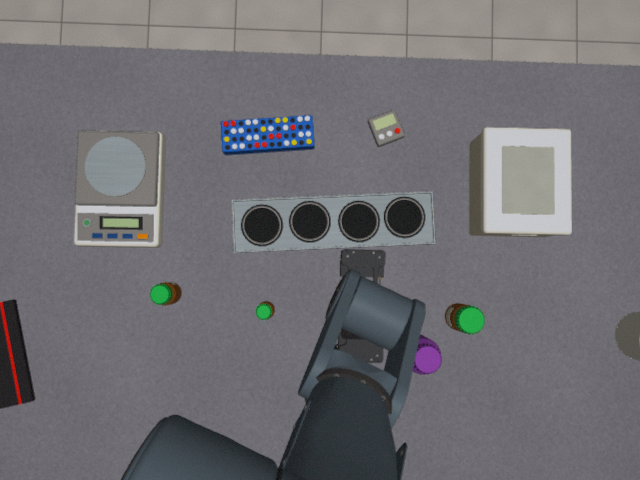

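The side view shows the fingers straddling the amber bottle_250 cap at (405,195), where the tips project. The top view agrees. Closing.

>>> carry_out --pt "0.8 -0.1 0.1 -0.1 0 0 0" --pt "0.7 -0.1 0.1 -0.1 0 0 0" --pt "0.6 -0.1 0.1 -0.1 0 0 0" --pt "0.5 -0.1 0.1 -0.1 0 0 0" --pt "0.5 -0.1 0.1 -0.1 0 0 0" --pt "0.4 -0.1 0.1 -0.1 0 0 0" --pt "0.4 -0.1 0.1 -0.1 0 0 0" --pt "0.4 -0.1 0.1 -0.1 0 0 0" --force 20

```text
time: 3.6
position: [0.4561, -0.0792, 0.1426]
tool_rot: [-0.707, 0.0, 0.0, 0.707]
ft_force: [-0.7, -0.3, 1.1]
grip_width: 0.0536
```

Run:
```python
from h import *
go(.4563,-.0798,.143)
```

```text
t 3.6 pos [ 0.4561 -0.0792  0.1426] shift cm [ 0.02 -0.04 -0.06] turn [-0.0001  0.     -0.0002] w 0.0536 F [-0.7 -0.3  1.1]
```

>>> carry_out --pt "0.4 0 -1 0 0 0 0" --pt "0.4 0 -2 0 0 0 0" --pt "0.4 0 -3 0 0 0 0" --pt "0.4 0 -4 0 0 0 0" --pt "0.4 1.5 -5 -0.9 0 0 0" --pt "0.4 3 -5 -1.7 0 0 0" --pt "0.4 4.5 -5 -2.6 0 0 0" --pt "0.4 6 -5 -3.4 0 0 0" --pt "0.4 7.5 -5 -4.3 0 0 0" --pt "0.4 9 -5 -5.2 0 0 0" --pt "0.4 10.5 -5 -6 0 0 0" --pt "0.4 12 -5 -6.9 0 0 0" --pt "0.4 13.5 -5 -7.7 0 0 0" --pt "0.4 15 -5 -8.6 0 0 0" --pt "0.4 16.5 -5 -9.5 0 0 0" --pt "0.4 17.5 -5 -10 0 0 0" --pt "0.4 17.9 -5 -10.3 0 0 0" --pt "0.4 17.9 -5 -10.3 0 0 0" --pt "0.4 17.9 -5 -10.3 0 0 0" --pt "0.4 17.9 -5 -10.3 0 0 0"

```text
time: 5.6
position: [0.6345, -0.1818, 0.1926]
tool_rot: [-0.707, 0.0, 0.0, 0.707]
ft_force: [-0.3, 0.1, -1.2]
grip_width: 0.0534
```

Run:
```python
from h import *
go(.6349,-.1820,.1495)
cv2.imwrite("pics/s2.png",robot.camera("side")[:,:,::-1])
```

```text
t 5.6 pos [ 0.6345 -0.1818  0.1926] shift cm [ 0.05  4.31 -0.03] turn [-0.0005  0.0002 -0.001 ] w 0.0534 F [-0.3  0.1 -1.2]
```

View pics/s2.png

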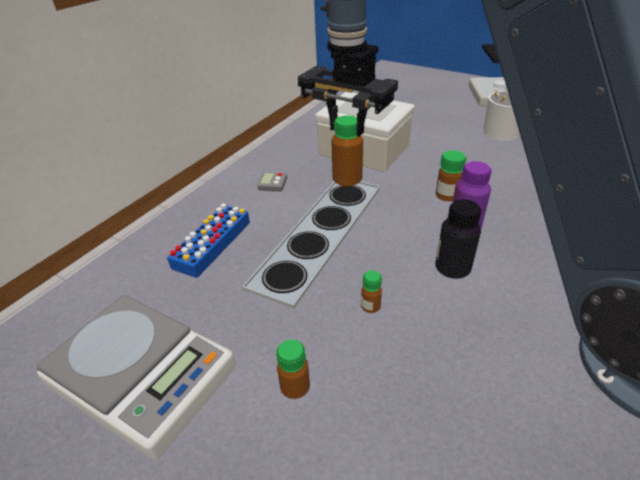

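Bottle_250 hangs upright over pad_a at (347,155). Its underside is at about 50 mm, so I lower it 4.4 cm slowly.

>>> carry_out --pt "0.4 0 1 0 0 0 0" --pt "0.4 0 2 0 0 0 0" --pt "0.4 0 3 0 0 0 0" --pt "0.4 0 3.5 0 0 0 0" --pt "0.4 0 3.8 0 0 0 0" --pt "0.4 0 4 0 0 0 0" --pt "0.4 0 4.2 0 0 0 0" --pt "0.4 0 4.3 0 0 0 0" --pt "0.4 0 4.3 0 0 0 0" --pt "0.4 0 4.3 0 0 0 0"

```text
time: 6.65
position: [0.6354, -0.1823, 0.1498]
tool_rot: [0.707, 0.0, 0.0, -0.707]
ft_force: [-0.2, -0.8, -2.3]
grip_width: 0.0535
```

>>> carry_out --pt "0.4 0 0.1 0 0 0 0" --pt "0.4 0 0.1 0 0 0 0" --pt "0.4 0 0.1 0 0 0 0"

```text
time: 6.95
position: [0.6353, -0.1823, 0.1487]
tool_rot: [0.707, 0.0, 0.0, -0.707]
ft_force: [-0.5, 0.0, -2.6]
grip_width: 0.0533
```

>>> carry_out --pt "0.4 0 0.1 0 0 0 0" --pt "0.4 0 0.1 0 0 0 0" --pt "0.4 0 0.1 0 0 0 0"

```text
time: 7.25
position: [0.6353, -0.1824, 0.1486]
tool_rot: [0.707, 0.0, 0.0, -0.707]
ft_force: [-2.4, 0.3, 6.1]
grip_width: 0.0533
```

Run:
```python
from h import *
for _ in range(3): go(.6349,-.1820,.1495); robot.camera("side")
```

```text
t 7.25 pos [ 0.6353 -0.1824  0.1486] shift cm [-0.04 -0.09  0.04] turn [0.0005 0.0001 0.0006] w 0.0533 F [-2.4  0.3  6.1]
t 7.3 pos [ 0.6353 -0.1825  0.1486] shift cm [-0.04 -0.09  0.05] turn [0.0006 0.     0.0006] w 0.0537 F [-2.5  0.5  6.2]
t 7.35 pos [ 0.6354 -0.1824  0.1486] shift cm [-0.05 -0.09  0.04] turn [0.0006 0.0001 0.0006] w 0.0538 F [-1.4 -0.1  6.2]
```

Contact: the vertical force went to +6 N. I release slowly and rise.

>>> carry_out --pt "0.62 0 0 0 0 0 0" --pt "0.66 0 0 0 0 0 0" --pt "0.72 0 0 0 0 0 0" --pt "0.8 0 0 0 0 0 0" --pt "0.9 0 0 0 0 0 0" --pt "1 0 0 0 0 0 0" --pt "1 0 0 0 0 0 0" --pt "1 0 -1 0 0 0 0" --pt "1 0 -3 0 0 0 0" --pt "1 0 -5 0 0 0 0" --pt "1 0 -7 0 0 0 0" --pt "1 0 -9 0 0 0 0" --pt "1 -2 -10.5 0 0 0 0" --pt "1 -5 -10.5 -2 0 0 0" --pt "1 -9 -10.5 -4.5 0 0 0" --pt "1 -13 -10.5 -7 0 0 0" --pt "1 -17 -10.5 -9.5 0 0 0" --pt "1 -20.5 -10.5 -11.7 0 0 0" --pt "1 -20.5 -10.5 -11.7 0 0 0" --pt "1 -20.5 -10.5 -11.7 0 0 0"

```text
time: 9.4
position: [0.43, -0.3, 0.2534]
tool_rot: [0.707, -0.0, 0.001, -0.707]
ft_force: [0.6, 0.4, -0.1]
grip_width: 0.087
```

Run:
```python
from h import *
go(.4302,-.2993,.106)
for n in("top","side"):
    i=robot.camera(n)[:,:,::-1].copy();cv2.imwrite(f"pics/{n}3.png",i)
    for c in caps(n,i): print(n,np.round(c,1),[(z,plane(n,*c[:2],z)[:2].round(4)) for z in(.077,.092,.106,.149)])
```

```text
t 9.4 pos [ 0.43   -0.3     0.2534] shift cm [-0.   14.74  0.08] turn [ 0.0008 -0.0026  0.0015] w 0.087 F [ 0.6  0.4 -0.1]
top [471.2 320.   24.4  24.1] [(0.077, array([ 0.4282, -0.3073])), (0.092, array([ 0.4292, -0.3031])), (0.106, array([ 0.4302, -0.2992])), (0.149, array([ 0.4331, -0.2872]))]
top [263.  311.6  13.1  12.3] [(0.077, array([0.4334, 0.0996])), (0.092, array([0.4343, 0.0984])), (0.106, array([0.4352, 0.0973])), (0.149, array([0.438, 0.094]))]
top [159.  294.   16.9  16.5] [(0.077, array([0.4616, 0.3022])), (0.092, array([0.4622, 0.2984])), (0.106, array([0.4628, 0.2948])), (0.149, array([0.4645, 0.2839]))]
top [416.8 208.3  25.1  24.9] [(0.077, array([ 0.6444, -0.1965])), (0.092, array([ 0.6426, -0.1938])), (0.106, array([ 0.6409, -0.1912])), (0.149, array([ 0.6357, -0.1834]))]
side [290.  349.7  24.6  19.9] [(0.077, array([0.4693, 0.2915])), (0.092, array([0.4621, 0.3   ])), (0.106, array([0.4554, 0.308 ])), (0.149, array([0.4346, 0.3323]))]
side [371.9 275.9  15.9  10.2] [(0.077, array([0.4336, 0.1022])), (0.092, array([0.4274, 0.1161])), (0.106, array([0.4216, 0.1291])), (0.149, array([0.4038, 0.1691]))]
side [454.  155.8  20.9  10. ] [(0.077, array([ 0.442 , -0.3461])), (0.092, array([ 0.4355, -0.3194])), (0.106, array([ 0.4295, -0.2944])), (0.149, array([ 0.4111, -0.2177]))]
side [346.9 139.4  21.1   9.5] [(0.077, array([ 0.7008, -0.3008])), (0.092, array([ 0.6869, -0.2753])), (0.106, array([ 0.674 , -0.2515])), (0.149, array([ 0.6343, -0.1785]))]
```

View pics/side3.png

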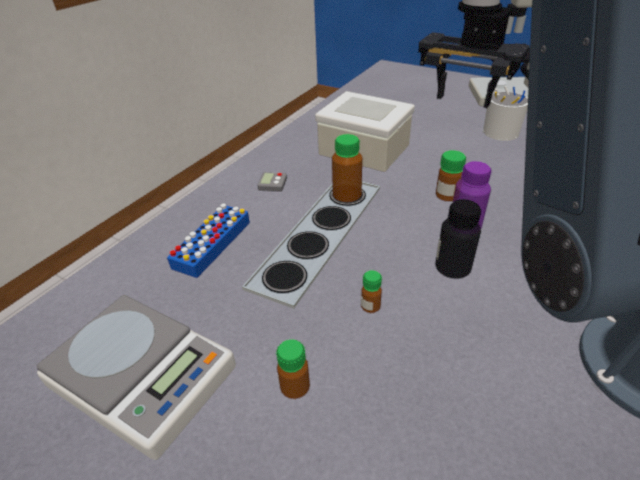

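Bottle_250 is upright on pad_a, cap at (347,143); the top view puts it at (0.6357,-0.1834), within 1–2 mm of the pad centre. Next is bottle_100 at (452,175).

>>> carry_out --pt "1 0 2 0.1 0 0 0" --pt "1 0 4 0.1 0 0 0" --pt "1 0 6 0.1 0 0 0" --pt "1 0 8 0.1 0 0 0" --pt "1 0 10 0.1 0 0 0" --pt "1 0 12 0.1 0 0 0" --pt "1 0 13.5 0.1 0 0 0" --pt "1 0 14.4 0.1 0 0 0" --pt "1 0 14.7 0.1 0 0 0" --pt "1 0 14.7 0.1 0 0 0" --pt "0.85 0 14.7 0.1 0 0 0" --pt "0.75 0 14.7 0.1 0 0 0" --pt "0.65 0 14.7 0.1 0 0 0" --pt "0.55 0 14.7 0.1 0 0 0" --pt "0.4 0 14.7 0.1 0 0 0" --pt "0.4 0 14.7 0.1 0 0 0" --pt "0.4 0 14.7 0.1 0 0 0" --force 15

```text
time: 11.2
position: [0.4302, -0.2984, 0.1057]
tool_rot: [0.707, 0.0, 0.0, -0.707]
ft_force: [-1.6, -0.3, 2.5]
grip_width: 0.0538
```

Run:
```python
from h import *
go(.6232,-.0872,.112)
```

```text
t 11.2 pos [ 0.4302 -0.2984  0.1057] shift cm [19.3  -0.63 21.12] turn [ 0.0002 -0.      0.    ] w 0.0538 F [-1.6 -0.3  2.5]
```

>>> carry_out --pt "0.4 0 -1 0 0 0 0" --pt "0.4 0 -2.5 0 0 0 0" --pt "0.4 0 -4 0 0 0 0" --pt "0.4 0 -6 0 0 0 0" --pt "0.4 0 -8 0 0 0 0" --pt "0.4 0 -10 0 0 0 0" --pt "0.4 0 -12 0 0 0 0" --pt "0.4 0 -14 0 0 0 0" --pt "0.4 0 -16 0 0 0 0" --pt "0.4 0 -17 1 0 0 0" --pt "0.4 0 -17 2.5 0 0 0" --pt "0.4 0 -17 4.5 0 0 0" --pt "0.4 0 -17 6.5 0 0 0" --pt "0.4 1 -17 8.5 0 0 0" --pt "0.4 2.5 -17 10.5 0 0 0" --pt "0.4 4 -17 12.5 0 0 0" --pt "0.4 5.5 -17 14.5 0 0 0" --pt "0.4 7 -17 16.5 0 0 0" --pt "0.4 8 -17 18 0 0 0" --pt "0.4 8.5 -17 19 0 0 0"

```text
time: 13.2
position: [0.5144, -0.1051, 0.2741]
tool_rot: [-0.706, 0.0, 0.002, 0.708]
ft_force: [0.6, 0.2, -1.9]
grip_width: 0.054
```

Run:
```python
from h import *
go(.6232,-.0864,.155)
```

```text
t 13.2 pos [ 0.5144 -0.1051  0.2741] shift cm [10.92 11.88  1.82] turn [-0.002   0.0025 -0.0032] w 0.054 F [ 0.6  0.2 -1.9]
```

>>> carry_out --pt "0.4 1.5 0 1 0 0 0" --pt "0.4 3 0 2.2 0 0 0" --pt "0.4 4.5 0 2.2 0 0 0" --pt "0.4 6 0 2.2 0 0 0" --pt "0.4 7.5 0 2.2 0 0 0" --pt "0.4 9 0 2.2 0 0 0" --pt "0.4 10 0 2.2 0 0 0" --pt "0.4 10.8 0 2.2 0 0 0" --pt "0.4 10.8 2 2.2 0 0 0" --pt "0.4 10.8 4 2.2 0 0 0" --pt "0.4 10.8 6 2.2 0 0 0" --pt "0.4 10.8 8 2.2 0 0 0" --pt "0.4 10.8 10 2.2 0 0 0" --pt "0.4 10.8 12 2.2 0 0 0" --pt "0.4 10.8 13.5 2.2 0 0 0" --pt "0.4 10.8 14.5 2.2 0 0 0" --pt "0.4 10.8 15 2.2 0 0 0" --pt "0.4 10.8 15 2.2 0 0 0" --pt "0.4 10.8 15 2.2 0 0 0"

```text
time: 15.1
position: [0.6238, -0.0864, 0.1262]
tool_rot: [0.707, 0.0, 0.001, -0.707]
ft_force: [0.5, 0.0, -0.5]
grip_width: 0.0538
```

Run:
```python
from h import *
go(.6232,-.0864,.1117)
```

```text
t 15.1 pos [ 0.6238 -0.0864  0.1262] shift cm [-0.06  1.45  0.  ] turn [ 0.0004 -0.0001  0.0014] w 0.0538 F [ 0.5  0.  -0.5]
```

>>> carry_out --pt "0.4 -0.05 0.5 0 0 0 0" --pt "0.4 -0.05 0.9 0 0 0 0" --pt "0.4 -0.05 1.2 0 0 0 0" --pt "0.4 -0.05 1.3 0 0 0 0" --pt "0.4 -0.05 1.4 0 0 0 0" --pt "0.4 -0.05 1.45 0 0 0 0" --pt "0.4 -0.05 1.45 0 0 0 0" --pt "0.4 -0.05 1.45 0 0 0 0"

```text
time: 15.9
position: [0.6225, -0.0863, 0.1118]
tool_rot: [0.707, -0.0, -0.0, -0.707]
ft_force: [-3.2, 0.3, 5.4]
grip_width: 0.0535
```

>>> carry_out --pt "0.62 0 0 0 0 0 0" --pt "0.66 0 0 0 0 0 0" --pt "0.72 0 0 0 0 0 0" --pt "0.8 0 0 0 0 0 0" --pt "0.9 0 0 0 0 0 0" --pt "1 0 0 0 0 0 0" --pt "1 0 0 0 0 0 0" --pt "1 0 -1 0 0 0 0" --pt "1 0 -3 0 0 0 0" --pt "1 0 -5 0 0 0 0" --pt "1 0 -7 0 0 0 0" --pt "1 0 -9 0 0 0 0" --pt "1 -2 -10 4 0 0 0" --pt "1 -4 -10 8.5 0 0 0" --pt "1 -6 -10 13 0 0 0" --pt "1 -8 -10 17.5 0 0 0" --pt "1 -10 -10 22 0 0 0" --pt "1 -12 -10 26.5 0 0 0" --pt "1 -14 -10 31 0 0 0" --pt "1 -16 -10 35.5 0 0 0"

```text
time: 17.9
position: [0.462, 0.2705, 0.212]
tool_rot: [-0.707, -0.0, -0.001, 0.707]
ft_force: [1.0, -0.4, -0.8]
grip_width: 0.0872
```

>>> carry_out --pt "1 0 0 3 0 0 0" --pt "1 0 0 3 0 0 0" --pt "1 0 0 3 0 0 0" --pt "1 0 0 3 0 0 0"

```text
time: 18.3
position: [0.4629, 0.2979, 0.2113]
tool_rot: [0.707, -0.0, 0.0, -0.707]
ft_force: [0.6, -0.4, -0.7]
grip_width: 0.0869
```

Run:
```python
from h import *
go(.4622,.2984,.095)
for n in("top","side"):
    i=robot.camera(n)[:,:,::-1].copy();cv2.imwrite(f"pics/{n}4.png",i)
    for c in caps(n,i): print(n,np.round(c,1),[(z,plane(n,*c[:2],z)[:2].round(4)) for z in(.077,.092,.112,.149)])
```

```text
t 18.3 pos [0.4629 0.2979 0.2113] shift cm [-0.08 11.63  0.06] turn [ 0.0004 -0.0007  0.0001] w 0.0869 F [ 0.6 -0.4 -0.7]
top [263.  311.6  13.   12.3] [(0.077, array([0.4333, 0.0997])), (0.092, array([0.4343, 0.0985])), (0.112, array([0.4356, 0.097 ])), (0.149, array([0.4379, 0.0941]))]
top [159.3 294.   16.9  15.9] [(0.077, array([0.4617, 0.3015])), (0.092, array([0.4623, 0.2977])), (0.112, array([0.4631, 0.2926])), (0.149, array([0.4645, 0.2832]))]
top [362.8 215.9  24.3  24.1] [(0.077, array([ 0.6261, -0.0901])), (0.092, array([ 0.6246, -0.0887])), (0.112, array([ 0.6225, -0.087 ])), (0.149, array([ 0.6186, -0.0837]))]
top [416.8 208.3  25.1  25. ] [(0.077, array([ 0.6444, -0.1966])), (0.092, array([ 0.6426, -0.1939])), (0.112, array([ 0.6402, -0.1902])), (0.149, array([ 0.6357, -0.1835]))]
side [290.2 351.   26.2  22.3] [(0.077, array([0.468 , 0.2931])), (0.092, array([0.4608, 0.3016])), (0.112, array([0.4512, 0.3129])), (0.149, array([0.4335, 0.3337]))]
side [372.2 277.2  16.6  13. ] [(0.077, array([0.4318, 0.1048])), (0.092, array([0.4257, 0.1187])), (0.112, array([0.4175, 0.1371])), (0.149, array([0.4023, 0.1713]))]
side [330.7 176.7  23.7  12.1] [(0.077, array([ 0.649 , -0.1317])), (0.092, array([ 0.6366, -0.1111])), (0.112, array([ 0.6201, -0.0836])), (0.149, array([ 0.5896, -0.0327]))]
side [347.  139.9  22.1  10.5] [(0.077, array([ 0.6993, -0.2987])), (0.092, array([ 0.6855, -0.2733])), (0.112, array([ 0.667 , -0.2394])), (0.149, array([ 0.633 , -0.1768]))]
```

View pics/side4.png

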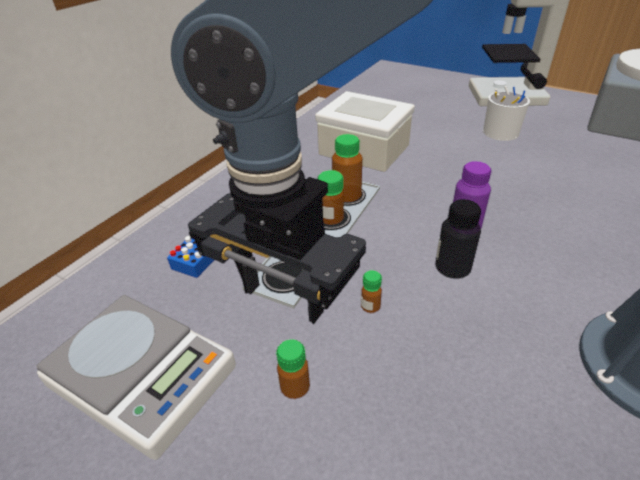

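Bottle_100 is upright on pad_b, cap at (331,182), measured (0.6225,-0.087), which is within 1 mm. Next is bottle_50, cap at (290,352). I'll go in with the jaws part open, to stay well away from the balance.

>>> carry_out --pt "0.75 0 1.5 0 0 0 0" --pt "0.75 0 3 0 0 0 0" --pt "0.75 -0.05 4.5 0 0 0 0" --pt "0.75 -0.05 6 0 0 0 0" --pt "0.75 -0.05 7.5 0 0 0 0" --pt "0.75 -0.05 9 0 0 0 0" --pt "0.75 -0.05 10.5 0 0 0 0" --pt "0.75 -0.05 11.3 0 0 0 0" --pt "0.75 -0.05 11.6 0 0 0 0" --pt "0.75 -0.05 11.6 0 0 0 0" --pt "0.65 -0.05 11.6 0 0 0 0" --pt "0.58 -0.05 11.6 0 0 0 0" --pt "0.5 -0.05 11.6 0 0 0 0" --pt "0.45 -0.05 11.6 0 0 0 0" --pt "0.3 -0.05 11.6 0 0 0 0" --pt "0.3 -0.05 11.6 0 0 0 0" --pt "0.3 -0.05 11.6 0 0 0 0" --force 12

```text
time: 20.1
position: [0.4622, 0.2988, 0.0953]
tool_rot: [-0.707, -0.0, -0.0, 0.707]
ft_force: [0.1, -0.1, 2.2]
grip_width: 0.0394
```

Run:
```python
from h import *
go(.6195,.0156,.101)
```

```text
t 20.1 pos [0.4622 0.2988 0.0953] shift cm [ 15.73  -0.57 -28.32] turn [-0.0001  0.0001  0.0001] w 0.0394 F [ 0.1 -0.1  2.2]
```

>>> carry_out --pt "0.3 0 -1 0 0 0 0" --pt "0.3 0 -2.5 0 0 0 0" --pt "0.3 0 -4 -0.5 0 0 0" --pt "0.3 0.5 -5 -2 0 0 0" --pt "0.3 1.5 -5 -4 0 0 0" --pt "0.3 2.7 -5 -6 0 0 0" --pt "0.3 3.9 -5 -8 0 0 0" --pt "0.3 5.1 -5 -10 0 0 0" --pt "0.3 6.3 -5 -12 0 0 0" --pt "0.3 7.5 -5 -14 0 0 0" --pt "0.3 8.7 -5 -16 0 0 0" --pt "0.3 9.9 -5 -18 0 0 0" --pt "0.3 11.1 -5 -20 0 0 0" --pt "0.3 12.3 -5 -22 0 0 0" --pt "0.3 13.5 -5 -24 0 0 0" --pt "0.3 14.7 -5 -26 0 0 0" --pt "0.3 15.4 -5 -27.5 0 0 0" --pt "0.3 15.7 -5 -28.2 0 0 0" --pt "0.3 15.7 -4 -28.2 0 0 0" --pt "0.3 15.7 -3 -28.2 0 0 0"

```text
time: 22.1
position: [0.6185, 0.0171, 0.1244]
tool_rot: [-0.707, 0.0, 0.0, 0.707]
ft_force: [-0.6, 0.5, -1.4]
grip_width: 0.0398
```

>>> carry_out --pt "0.3 0 0.4 0 0 0 0" --pt "0.3 0 0.8 0 0 0 0" --pt "0.3 0 0.9 0 0 0 0" --pt "0.3 0 0.9 0 0 0 0" --pt "0.3 0 0.9 0 0 0 0"

```text
time: 22.6
position: [0.6194, 0.017, 0.1163]
tool_rot: [0.707, 0.0, 0.0, -0.707]
ft_force: [-0.3, 0.2, -0.7]
grip_width: 0.0396
```

Run:
```python
from h import *
go(.6195,.0164,.1013)
cv2.imwrite("pics/s5.png",robot.camera("side")[:,:,::-1])
```

```text
t 22.6 pos [0.6194 0.017  0.1163] shift cm [ 0.01  1.5  -0.06] turn [0.0001 0.0004 0.0006] w 0.0396 F [-0.3  0.2 -0.7]
```

View pics/s5.png

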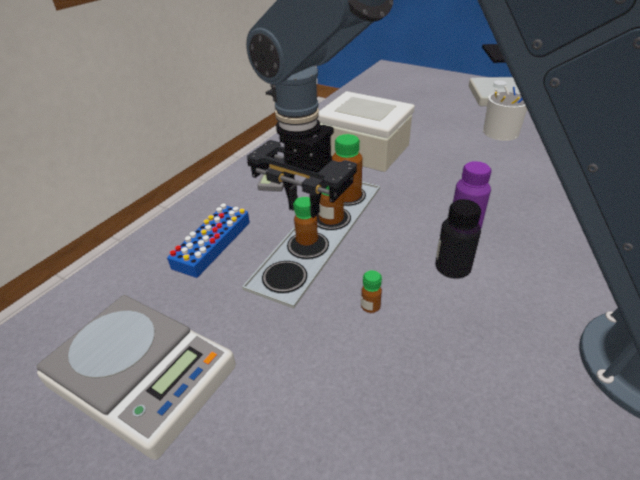

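Bottle_50 is held upright just above pad_c at (306,225), about 15 mm up.

>>> carry_out --pt "0.3 0 0.5 0 0 0 0" --pt "0.3 0 0.9 0 0 0 0" --pt "0.3 0 1.2 0 0 0 0" --pt "0.3 0 1.3 0 0 0 0" --pt "0.3 0 1.4 0 0 0 0" --pt "0.3 0 1.5 0 0 0 0" --pt "0.3 0 1.5 0 0 0 0" --pt "0.3 0 1.5 0 0 0 0"

```text
time: 23.45
position: [0.6193, 0.0167, 0.1013]
tool_rot: [0.707, 0.0, 0.0, -0.707]
ft_force: [-1.4, -0.0, 1.3]
grip_width: 0.0398
```

>>> carry_out --pt "0.46 0 0 0 0 0 0" --pt "0.5 0 0 0 0 0 0" --pt "0.55 0 0 0 0 0 0" --pt "0.62 0 0 0 0 0 0" --pt "0.7 0 0 0 0 0 0" --pt "0.8 0 0 0 0 0 0" --pt "0.8 0 0 0 0 0 0" --pt "0.8 0 -1 0 0 0 0" --pt "0.8 0 -3 0 0 0 0" --pt "0.8 0 -5 0 0 0 0" --pt "0.8 0 -7 0 0 0 0" --pt "0.8 0 -9 0 0 0 0" --pt "0.8 -3 -9 1.4 0 0 0" --pt "0.8 -7 -9 3.1 0 0 0" --pt "0.8 -11 -9 4.9 0 0 0" --pt "0.8 -15 -9 6.7 0 0 0" --pt "0.8 -18.6 -9 8.3 0 0 0" --pt "0.8 -18.6 -9 8.3 0 0 0" --pt "0.8 -18.6 -9 8.3 0 0 0" --pt "0.8 -18.6 -9 8.3 0 0 0"

```text
time: 25.45
position: [0.4354, 0.0994, 0.1918]
tool_rot: [0.707, 0.001, 0.001, -0.707]
ft_force: [0.4, 0.3, -0.1]
grip_width: 0.0697
```

Run:
```python
from h import *
go(.4333,.0996,.084)
i=robot.camera("side")[:,:,::-1].copy();cv2.imwrite("pics/s6.png",i)
for c in caps("side",i): print(np.round(c,1),[(z,plane("side",*c[:2],z)[:2].round(4)) for z in(.077,.098,.112,.149)])
```

```text
t 25.45 pos [0.4354 0.0994 0.1918] shift cm [-0.25 10.78  0.02] turn [ 0.0002 -0.0003  0.0037] w 0.0697 F [ 0.4  0.3 -0.1]
[372.2 276.3  16.2  11.1] [(0.077, array([0.4327, 0.1029])), (0.098, array([0.424 , 0.1224])), (0.112, array([0.4183, 0.1354])), (0.149, array([0.403 , 0.1697]))]
[304.5 208.8  17.3  10.3] [(0.077, array([ 0.6347, -0.0034])), (0.098, array([0.618 , 0.0203])), (0.112, array([0.6068, 0.0362])), (0.149, array([0.5773, 0.078 ]))]
[345.8 139.6  18.6  10.8] [(0.077, array([ 0.7026, -0.2985])), (0.098, array([ 0.6831, -0.263 ])), (0.112, array([ 0.6701, -0.2392])), (0.149, array([ 0.6358, -0.1766]))]
```

View pics/s6.png

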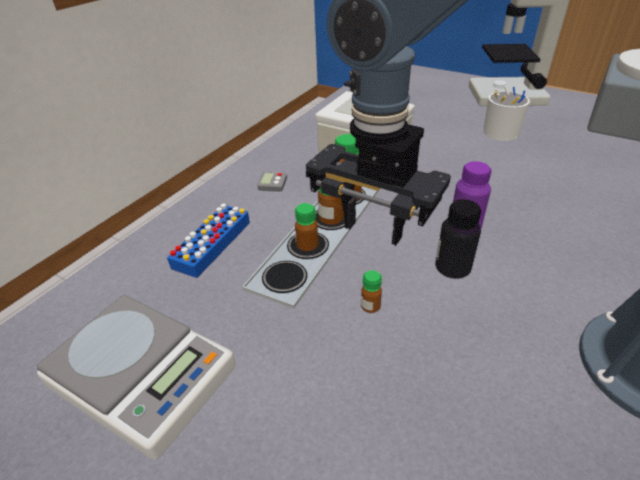

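Bottle_50 stands on pad_c at (305,232). Now bottle_25, cap at (372,279).

>>> carry_out --pt "0.65 0 1.5 0 0 0 0" --pt "0.65 0 3 0 0 0 0" --pt "0.65 0 4.5 0 0 0 0" --pt "0.65 0 6 0 0 0 0" --pt "0.65 0 7.5 0 0 0 0" --pt "0.65 0 9 0 0 0 0" --pt "0.65 0 10 0 0 0 0" --pt "0.65 0 10.5 0 0 0 0" --pt "0.65 0 10.7 0 0 0 0" --pt "0.65 0 10.7 0 0 0 0" --pt "0.55 0 10.7 0 0 0 0" --pt "0.48 0 10.7 0 0 0 0" --pt "0.42 0 10.7 0 0 0 0" --pt "0.38 0 10.7 0 0 0 0" --pt "0.2 0 10.7 0 0 0 0" --pt "0.2 0 10.7 0 0 0 0" --pt "0.2 0 10.7 0 0 0 0" --force 10

```text
time: 27.2
position: [0.4333, 0.0997, 0.0842]
tool_rot: [-0.707, -0.0, -0.0, 0.707]
ft_force: [-1.3, -0.2, 3.5]
grip_width: 0.0317
```

Run:
```python
from h import *
go(.6088,.1155,.090)
```

```text
t 27.2 pos [0.4333 0.0997 0.0842] shift cm [17.55 -0.58  1.58] turn [-0.      0.      0.0002] w 0.0317 F [-1.3 -0.2  3.5]
```

>>> carry_out --pt "0.2 0 -1 0 0 0 0" --pt "0.2 0 -2.5 0 0 0 0" --pt "0.2 0 -4 0 0 0 0" --pt "0.2 1 -5 0.1 0 0 0" --pt "0.2 2.5 -5 0.2 0 0 0" --pt "0.2 4.5 -5 0.4 0 0 0" --pt "0.2 6.5 -5 0.6 0 0 0" --pt "0.2 8.5 -5 0.8 0 0 0" --pt "0.2 10.5 -5 1 0 0 0" --pt "0.2 12.5 -5 1.2 0 0 0" --pt "0.2 14.5 -5 1.3 0 0 0" --pt "0.2 16.2 -5 1.5 0 0 0" --pt "0.2 17.2 -5 1.6 0 0 0" --pt "0.2 17.6 -4.5 1.6 0 0 0" --pt "0.2 17.6 -3.5 1.6 0 0 0" --pt "0.2 17.6 -2.5 1.6 0 0 0" --pt "0.2 17.6 -2 1.6 0 0 0" --pt "0.2 17.6 -2 1.6 0 0 0" --pt "0.2 17.6 -2 1.6 0 0 0" --pt "0.2 17.6 -2 1.6 0 0 0"

```text
time: 29.2
position: [0.6094, 0.1157, 0.1044]
tool_rot: [-0.707, -0.0, -0.0, 0.707]
ft_force: [0.1, 0.3, -0.8]
grip_width: 0.0316
```

Run:
```python
from h import *
go(.6088,.1155,.090)
cv2.imwrite("pics/s7.png",robot.camera("side")[:,:,::-1])
```

```text
t 29.2 pos [0.6094 0.1157 0.1044] shift cm [-0.06  1.44 -0.02] turn [-0.     -0.      0.0006] w 0.0316 F [ 0.1  0.3 -0.8]
```

View pics/s7.png

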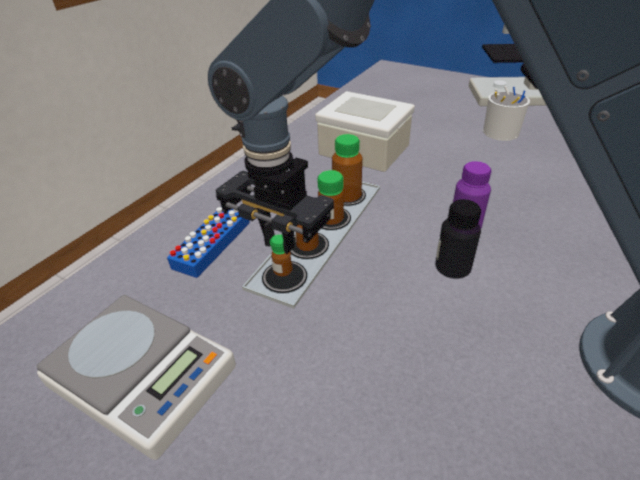

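Bottle_25 hangs upright just above pad_d at (282,262). Lowering about 1.4 cm.

>>> carry_out --pt "0.2 0 0.4 0 0 0 0" --pt "0.2 0 0.8 0 0 0 0" --pt "0.2 0 1.1 0 0 0 0" --pt "0.2 0 1.2 0 0 0 0" --pt "0.2 0 1.3 0 0 0 0" --pt "0.2 0 1.4 0 0 0 0" --pt "0.2 0 1.45 0 0 0 0" --pt "0.2 0 1.45 0 0 0 0" --pt "0.2 0 1.45 0 0 0 0"

```text
time: 30.15
position: [0.6093, 0.1158, 0.0902]
tool_rot: [0.707, 0.0, 0.0, -0.707]
ft_force: [-1.8, -0.5, 5.7]
grip_width: 0.0316
```

>>> carry_out --pt "0.37 0 0 0 0 0 0" --pt "0.41 0 0 0 0 0 0" --pt "0.46 0 0 0 0 0 0" --pt "0.53 0 0 0 0 0 0" --pt "0.6 0 0 0 0 0 0" --pt "0.7 0 0 0 0 0 0" --pt "0.7 0 0 0 0 0 0" --pt "0.7 0 -1 0 0 0 0" --pt "0.7 0 -3 0 0 0 0" --pt "0.7 0 -5 0 0 0 0" --pt "0.7 0 -7 0 0 0 0" --pt "0.7 0 -10 0 0 0 0" --pt "0.7 -3 -13 3 0 0 0" --pt "0.7 -6 -15 6 0 0 0" --pt "0.7 -9 -15 10 0 0 0" --pt "0.7 -12 -15 14 0 0 0" --pt "0.7 -15 -15 18 0 0 0" --pt "0.7 -15 -15 18 0 0 0" --pt "0.7 -15 -15 18 0 0 0" --pt "0.7 -15 -15 18 0 0 0"

```text
time: 32.15
position: [0.4602, 0.2952, 0.2401]
tool_rot: [-0.707, -0.0, -0.001, 0.707]
ft_force: [-0.5, -0.4, -0.1]
grip_width: 0.061
```

Run:
```python
from h import *
go(.4333,.0996,.084)
for n in("top","side"):
    i=robot.camera(n)[:,:,::-1].copy();cv2.imwrite(f"pics/{n}8.png",i)
    for c in caps(n,i): print(n,np.round(c,1),[(z,plane(n,*c[:2],z)[:2].round(4)) for z in(.083,.098,.112,.149)])
```

```text
t 32.15 pos [0.4602 0.2952 0.2401] shift cm [ -2.7   15.61 -19.56] turn [-0.     -0.0005  0.0015] w 0.061 F [-0.5 -0.4 -0.1]
top [257.8 220.9  12.5  12.2] [(0.083, array([0.6094, 0.1154])), (0.098, array([0.608, 0.114])), (0.112, array([0.6068, 0.1128])), (0.149, array([0.6034, 0.1094]))]
top [309.  216.5  16.7  16.6] [(0.083, array([0.6209, 0.0158])), (0.098, array([0.6194, 0.0158])), (0.112, array([0.618 , 0.0157])), (0.149, array([0.6143, 0.0155]))]
top [362.8 215.9  24.3  24.1] [(0.083, array([ 0.6255, -0.0895])), (0.098, array([ 0.6239, -0.0882])), (0.112, array([ 0.6225, -0.087 ])), (0.149, array([ 0.6186, -0.0837]))]
top [416.8 208.3  25.   24.9] [(0.083, array([ 0.6436, -0.1955])), (0.098, array([ 0.6418, -0.1928])), (0.112, array([ 0.6401, -0.1902])), (0.149, array([ 0.6357, -0.1835]))]
side [280.6 245.2  14.5   8.5] [(0.083, array([0.6078, 0.1167])), (0.098, array([0.5965, 0.1304])), (0.112, array([0.5859, 0.1432])), (0.149, array([0.558 , 0.1769]))]
side [332.8 176.8  16.6  13. ] [(0.083, array([ 0.6397, -0.1251])), (0.098, array([ 0.6274, -0.1044])), (0.112, array([ 0.616 , -0.0851])), (0.149, array([ 0.5858, -0.0341]))]
side [347.  139.9  22.1  10.4] [(0.083, array([ 0.6939, -0.2888])), (0.098, array([ 0.6801, -0.2634])), (0.112, array([ 0.6672, -0.2397])), (0.149, array([ 0.6331, -0.177 ]))]
```

View pics/top8.png

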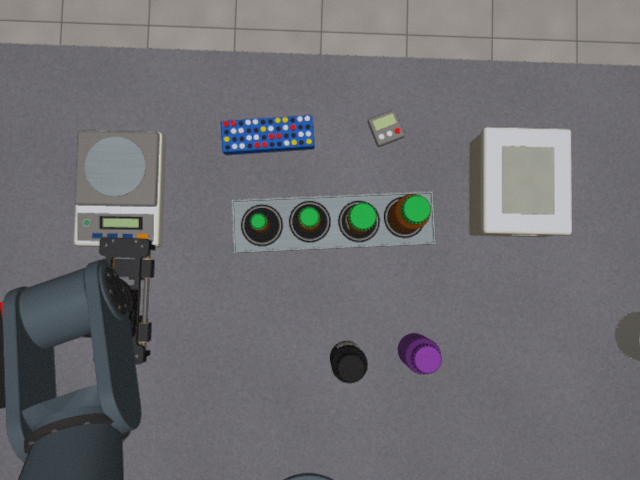

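View pics/side8.png

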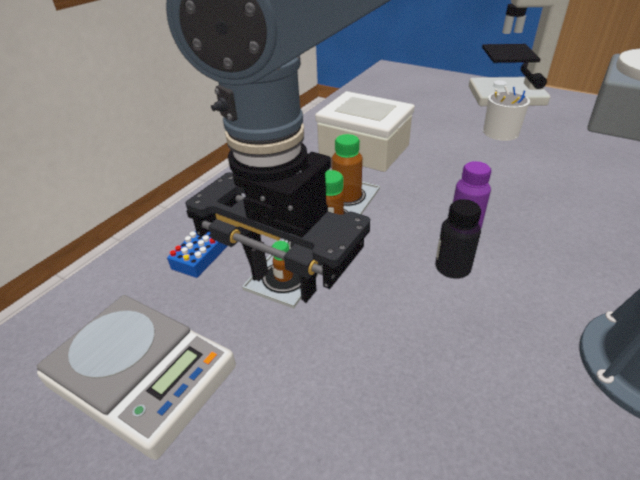

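The top view shows green caps at (258,221), (309,217), (363,216) and (417,208), in order of size from the balance, each within about 1 mm of its pad centre. The rack at (268,134) hasn't moved, and the gripper is clear of everything at z = 0.24. Handing in.

```bash
python3 -c "
from rig import robot
print(robot.hand_in())"
```

```text
the job is handed in; nothing more can be done
None
```

All four bottles are upright in the middle of their pads, in order of size from the balance. The balance is at the robot's left (+y), so bottle_25 is on pad_d, bottle_50 on pad_c, bottle_100 on pad_b and bottle_250 on pad_a. I handed the job in at about 32 s.

- **Placement:** the last top view put each bottle within about 1 mm of its pad centre (the limit is 12 mm). The side view agreed for 25; its raw figures for 100 and 250 came out 7 mm and 6 mm off. The side-view fit also catches the cap's flank (250) and the gripper partly hid the cap of 100, so I relied on the top view. In that last side view the gripper hid bottle_50, but an earlier one had shown it standing on pad_c.
- **Gentleness:** each bottle was lowered until the wrist felt light contact (about 1 to 6 N) before release.
- **Surroundings:** the balance and the black and purple look-alikes were not touched, and the rack shows no movement in the pictures. The gripper was clear of everything at hand-in.

No check failed. The hand-in reports no verdict.

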